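# Prime the tape machine and click its length stop into the notch, holding it there

### The arm

A 6-joint arm with a two-finger parallel gripper is mounted at the origin on the work surface. World frame = base frame: x ahead of the robot, y to its left, z up, the work surface at z = 0. Lengths are in m, angles in rad, forces in N, time in s.
With the tool pointing down it reaches from about 0.375 to 0.975 m from the base axis. Payload 3.8 kg.
Tool frame: the origin (TCP) lies midway between the tips of the shut fingers; the grasp point (between the pads) lies 19 mm behind it; z points along the fingers, y is the line along which they close (so a half turn about z gives the same grasp; the last joint's range is limited). The gripper opens to 85 mm and grips with 20 to 120 N. Pads are 22 mm wide; open, the fingers measure 114 mm over their backs; the gripper's body (76 mm by 85 mm) begins 54 mm behind the grasp point. The pads swing forward as they close: fully open they stand 13 mm farther back than shut.
Start: joints at [-1.274, 0.264, 1.604, -0, 1.274, -0.037], TCP at [0.221, -0.638, 0.231] pointing down, gripper open.
Joint ranges: [-2.63, 2.63], [-0.94, 2.18], [0.31, 2.57], [-1.31, 4.45], [0, 2.66], [-2.55, 2.55]. Speed limits (rad/s): [2.57, 2.57, 3.14, 3.14, 3.14, 3.14].

### API

Orientations are given as a rotation vector (axis times angle).
In Python, from workcell import status, read_camera, workorder, masks_of gives the robot as it stands.
- The arm moves only by the tool drive_tool, never from a script. Its argument "rows" is a list of rows, each a list of 7 numbers: the turn, a rotation vector about the tool's x, y, z in degrees, then the shift along the tool's x, y, z in m, then the opening, from 0 (shut) to 1 (fully open). In form: [[ax, ay, az, tx, ty, tz, claw], ...]. A call has 1 to 8 rows; each row shifts and turns the commanded pose from where the row before left it, along the tool's axes as they then stand; what a row does not reach is not made up. A row lasts 1/12 s, in which the tool goes at most 41.7 mm and 7.16 degrees, less where a joint would pass 70% of its speed; a pose out of reach is approached as far as the arm can. A call is refused whole if a number of a shift passes 0.0417 or a number of a turn 7.16, either way. A call with a gripper value outside its range is refused whole. The fingers move at their own pace and stop on an object; "force" is the grip in N (left out, the last holds). Time passes only in rows, so rows that do not move let the fingers close. It gives the time, the measured TCP pose, the force, the opening and the grip force at its end, in the units of the state.
- status.read_state(): the state, without advancing time (a new reading comes with each control period).
- read_camera(name): name is "side" or "top"; returns a dict with "color" (420x560x3 uint8, red, green, blue), "intrinsics" (3x3 intrinsics, pixels), "D" ([k1, k2, p1, p2, k3] as OpenCV has them; the pictures are not rectified), "world_from_camera" (4x4, takes a point from camera to world coordinates). Camera axes: x right, y up, looking along -z (the intrinsics and any distortion apply to the point x, -y, -z); pixel columns grow to the right and rows downward; lengths in m; the calibration is good to about 2 mm. A picture is of the moment at which its call begins. There is no depth.
- workorder.finish_job(): hands the job in; it is judged then, once.
Trained networks look in a picture, given as the dict that the camera call returned (one of the last four; its "shot" number tells which), for a name from the list of things; names that differ only in an ending like _2 or _b are one class to them, and where a whole thing is asked for, a point or a joint stands for the part that bears it (a point fixed in the world has none). Each returns a list of dicts, best first, with "score" (0 to 1); they miss things now and then, are a little off and sometimes report something else, mostly with a low value. They report only what shows in the picture. A call takes as long as a camera call. They do not tell look-alikes from the thing itself.
- masks_of(picture, name): "mask" (420x560 bool, what is visible of it) and "bbox" ([left, top, right, bottom] in pixels, round what is visible of it).
The state is a dict: "time": time; "q": joint angles; "joint_vel": joint speeds; "joint_torque": joint torques, N m; "tool_pos": TCP position; "tcp_rot": TCP orientation; "wrist_force": force on the tool from outside, world axes, zero at the start; "torque": the same for the moment, N m; "width": opening from 0.0 (shut) to 1.0 (fully open); "grip_force": force on a finger pad.
Only numpy, scipy, OpenCV 4.12 (cv2) and the standard library are available. Lean on these libraries where they do the work, as an engineer would, in place of code of your own. Each camera call takes 0.05 s, during which the arm holds its last target. There are 200 camera calls.

### The job

Get the gummed-tape machine on the packing bench ready: set the filled water bottle (the one standing on its cap) cap down in the machine's well, push it down until the valve under it bottoms and keep it down for a moment, then let go of it and leave it standing there. Then take the upright tab of the length stop on the side rail firmly between the fingers, slide it along the rail until its ball clicks into the notch, and finish holding the tab there, squarely in the notch and still, so that I can tighten its lock screw. Leave everything else on the bench where it is.

Things in the scene. Friction and masses are not known exactly. Their poses are not given: they have to be found in the camera images.
- machine: Grey gummed-tape machine, 340 long (x), 230 wide, 185 high, fixed. Origin on the bench under its middle; x runs from its front (tape exit, robot side) to its rear (brown tape roll), y to its left, z up. Water well at the front left. Along the right side (y = -115) a casing 310 long, 58 wide, 100 high carries the stop's rail, parallel to x. Feed lever outside the casing's rear end, 142 high.
- well (a point): Centre of the mouth of the round black bottle well, 118 above the bench: a ring of 56 inner, 68 outer diameter, 33 deep, open on top. In it the brass sprung valve pad, 42 diameter, its top 18 below the mouth at rest, 28 below it when bottomed. Around it the tank housing is 89 high; the feed head, 65 to 115 behind the well's axis (machine +x), is up to 150 high.
- valve (a joint): Travel of the sprung valve pad in the well: 0 up, 0.010 m fully down (bottomed). The spring pushes up with 3 N at 0 and 11 N at 0.010; the bottle's weight alone sinks it by 0 to 2.5 mm only.
- water_bottle: Water bottle: white round plastic bottle upside down, standing on its broad grey ribbed valve cap. Cap 48 diameter, 34 high; then a conical shoulder and a straight body of 58 diameter from 48 to 146, flat top at 150. Loose, 0.27 to 0.5 kg. Origin: centre of the cap's underside, z up its axis. It stands left of the machine in one of two places, the cleaner bottle in the other.
- stop: Length stop: dark carriage 40 long, 50 wide, sliding along the side rail (machine x, drag 2 to 3 N), from machine x = -75 to +75, starting near the front end. Under its centre a sprung ball of 12 diameter. Origin directly under the ball, on the casing top (100 above the bench), axes as the machine's. It sits in the notch when this origin meets the strip's origin.
- tab (a point): Middle of the stop's upright aluminium tab, 49 above the stop's origin (149 above the bench). The tab is 14 thick along the rail, 30 wide across it, and rises 40 from the carriage top (126 to 166 above the bench): take it from above, fingers before and behind it, closing along the rail.
- strip: Steel index strip under the stop, 220 x 24 x 6, along the rail between two guide bars; its place along the rail varies. Its only notch, a dark groove 8.5 wide across its middle, lies to the machine's +x of where the stop starts. Origin: middle of the notch, on the casing top, x along the rail. The ball drops 1.8 into it, drawing the stop in over the last 4 mm, then resists leaving with 7 to 10 N.
- cleaner: Bystander: white spray-cleaner bottle with a paper label, standing on its base with a narrow neck and cap on top, 58 diameter, 165 high. Origin: centre of its underside.
- marker: Bystander: marker pen lying on the bench, 135 long, 17 thick. Origin: under its middle.
- cutter: Bystander: box cutter lying on the bench, 150 long, 22 wide, 16 high. Origin: under its middle.
- tape_gun: Bystander: hand tape dispenser lying on its side, about 180 by 180, 56 high. Origin: under its tape roll.
- scanner: Bystander: black and grey hand barcode scanner lying on the bench, about 90 by 160, 53 high. Origin: under its head.
- spare_roll: Bystander: spare roll of brown kraft tape lying flat, 140 diameter, 74 high. Origin: centre of its underside.
There are look-alikes about, which are no part of the job. What is shaped like the water_bottle but black or purple is not meant.

How it is judged:
By the outcome, as a careful person would: the job done as asked, in the order asked, and still so for the second after the job is handed in, while the arm keeps its last pose, push and grip.
It also fails if it takes over 59 s, if anything falls off the work surface, if the arm or the gripper's body presses on something with over 40 N, if the wrist force passes 120 N, or if a joint passes its speed limit or range.

## Working session

There is one attempt and no reset: what is moved stays moved. The work goes in short steps, Python scripts to look and compute and a tool call to move; the robot and the scene stay as the last step left them, time stands still between calls to the robot, and variables do not carry over. Pictures are saved under pics/ and viewed, at most 10 in all, crops included, and the job is handed in when it is done.

Besides the shell and the picture viewer there is one more tool, called as a command line: name --pt "numbers of a row" for each row, then --argument value for the rest. drive_tool: Moves the arm, as the interface text tells. Its arguments: {"type":"object","properties":{"rows":{"type":"array"},"force":{"type":"number"}},"required":["rows"]}

```bash
ls; mkdir -p pics
cat > h.py <<'E'
import numpy as np,cv2
from workcell import status, read_camera, workorder, masks_of
def proj(p,P):
    T=np.linalg.inv(p["world_from_camera"]);c=(T[:3,:3]@np.atleast_2d(P).T).T+T[:3,3]
    c=c*[1,-1,-1]
    return cv2.projectPoints(c.reshape(-1,1,3),np.zeros(3),np.zeros(3),np.array(p["intrinsics"],float),np.array(p["D"],float))[0].reshape(-1,2)
def ray(p,uv):
    n=cv2.undistortPoints(np.array(uv,float).reshape(-1,1,2),np.array(p["intrinsics"],float),np.array(p["D"],float)).reshape(-1,2)
    T=np.array(p["world_from_camera"]);d=np.c_[n[:,0],-n[:,1],-np.ones(len(n))]@T[:3,:3].T
    return T[:3,3],d/np.linalg.norm(d,axis=1)[:,None]
def atz(p,uv,z):
    o,d=ray(p,uv);return o+d*((z-o[2])/d[:,2])[:,None]
def tri(pa,ua,pb,ub):
    o1,d1=ray(pa,ua);o2,d2=ray(pb,ub);d1=d1[0];d2=d2[0]
    s=np.linalg.lstsq(np.c_[d1,-d2],o2-o1,rcond=None)[0]
    a,b=o1+s[0]*d1,o2+s[1]*d2;return (a+b)/2,np.linalg.norm(a-b)
E
python3 - <<'E'
from h import *
import pickle
P={}
for n in ("side","top"):
    p=read_camera(n);P[n]=p;cv2.imwrite(f"pics/{n}0.png",p["color"][:,:,::-1])
    print(n,np.round(p["world_from_camera"],3).tolist(),np.round(p["intrinsics"],1).tolist(),p["D"])
    for t in "machine well water_bottle stop tab strip cleaner marker cutter tape_gun scanner spare_roll".split():
        for m in masks_of(p,t)[:3]:
            ys,xs=np.nonzero(m["mask"]); print(n,t,round(m["score"],2),np.round(m["bbox"]).astype(int).tolist(),len(xs),np.round([xs.mean(),ys.mean()],1))
pickle.dump(P,open("P0.pkl","wb"))
print(status.read_state())
E
```

```text
pics
side [[-0.946, 0.192, -0.261, 0.206], [-0.323, -0.616, 0.719, 0.815], [-0.023, 0.764, 0.644, 0.87], [0.0, 0.0, 0.0, 1.0]] [[502.9, 0.0, 271.9], [0.0, 502.9, 205.2], [0.0, 0.0, 1.0]] [-0.01390359  0.          0.          0.          0.        ]
side machine 0.81 [172, 142, 332, 277] 12355 [252.1 214.3]
side well 0.95 [173, 144, 331, 280] 12111 [252.  214.6]
side well 0.49 [228, 122, 290, 167] 1395 [260.6 148.3]
side water_bottle 0.95 [316, 320, 353, 393] 2118 [335.  354.2]
side water_bottle 0.93 [219, 268, 253, 335] 1703 [236. 299.]
side water_bottle 0.76 [250, 240, 278, 306] 1426 [264.6 268.4]
side stop 0.62 [279, 163, 306, 193] 436 [292.9 179.5]
side tab 0.66 [285, 166, 304, 195] 379 [292.7 180.3]
side tab 0.4 [235, 167, 310, 191] 344 [267.4 178.7]
side strip 0.57 [238, 164, 312, 192] 315 [267.7 178.6]
side cleaner 0.8 [182, 306, 210, 371] 1635 [195.4 341.5]
side cleaner 0.25 [299, 156, 340, 168] 272 [319.8 162.9]
side marker 0.6 [297, 289, 327, 331] 354 [311.9 310. ]
side cutter 0.75 [300, 158, 346, 166] 273 [323.3 162.7]
side tape_gun 0.74 [227, 119, 288, 165] 1381 [260.4 148
[... 1275 characters left out ...]
'time': 1.3, 'q': array([-1.27390094e+00,  2.63910039e-01,  1.60400663e+00,  1.66936804e-05,
        1.27371420e+00, -3.69134731e-02]), 'joint_vel': array([ 1.06048008e-03, -7.08896573e-04,  2.81133933e-05,  2.02696276e-03,
       -1.52852302e-03,  2.06774708e-03]), 'joint_torque': array([ 2.01775373e-05, -5.15062523e+01, -3.67716551e+01, -1.45816398e-04,
        9.19437698e-04,  1.10559745e-05]), 'tool_pos': array([ 0.22115066, -0.63772966,  0.23126936]), 'tcp_rot': array([-3.09789819e+00, -5.21900453e-01, -1.70792554e-05]), 'wrist_force': array([-0.39088945,  0.12001557,  0.21904624]), 'torque': array([-0.02542209, -0.00733113,  0.02587148]), 'grip_force': 0.0, 'width': 0.9969494396112639}
```

View both.

Run:
```python
import cv2
a=cv2.imread("pics/side0.png")[110:400,90:430];cv2.imwrite("pics/side0c.png",cv2.resize(a,None,fx=2.05,fy=2.05,interpolation=3)[:600])
a=cv2.imread("pics/top0.png")[100:340,130:440];cv2.imwrite("pics/top0c.png",cv2.resize(a,None,fx=2.5,fy=2.5,interpolation=3))
```

```text
(no output)
```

View pics/side0c.png

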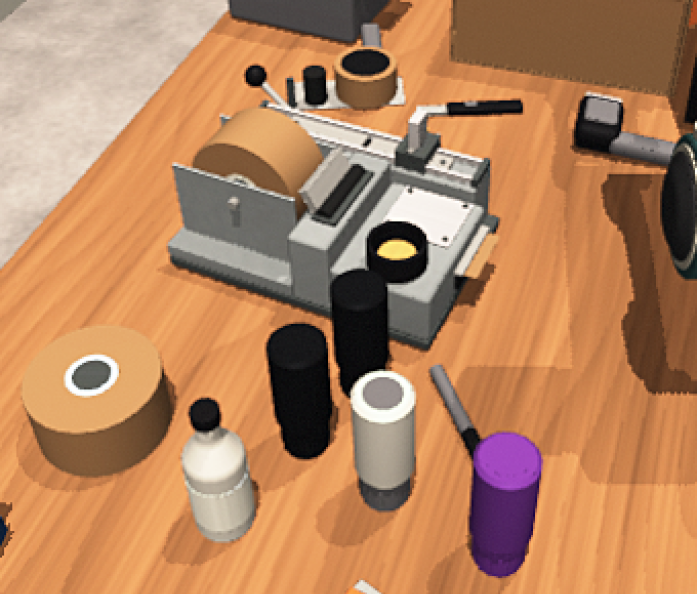

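View pics/top0c.png

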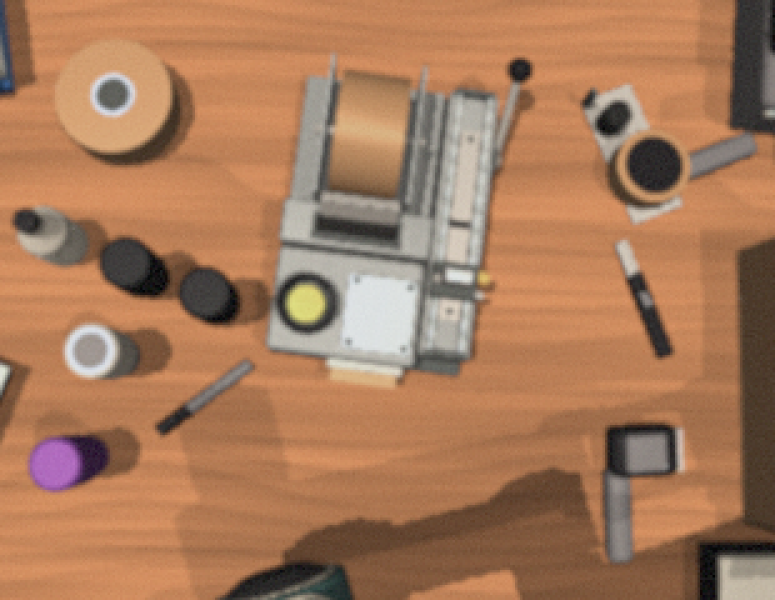

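The wanted bottle is the white inverted one at side (277,325), top (167,241). It could be confused with:
- the purple bottle at side (335,354), top (154,285)
- the black bottles at side (236,299) and (265,268), top (183,207) and (214,217)
- the upright cleaner at side (195,341), top (149,194)

The well is at side (284,231), top (253,221). The tab is at side (293,172), top (313,212). The notch is the dark line at top (313,189).

Run:
```python
import cv2,numpy as np
s=cv2.imread("pics/side0.png");t=cv2.imread("pics/top0.png")
def c(a,x,y,w,h,W,H,g=5):
    b=cv2.resize(a[y:y+h,x:x+w],(W,H),interpolation=cv2.INTER_CUBIC)
    for i in range(0,w,10): cv2.line(b,(int(i*W/w),0),(int(i*W/w),6 if i%50 else 14),(0,0,255),1)
    for i in range(0,h,10): cv2.line(b,(0,int(i*H/h)),(6 if i%50 else 14,int(i*H/h)),(0,0,255),1)
    return b
A=c(s,220,150,110,100,440,400); A2=c(s,240,270,90,50,440,200)
B=c(t,290,130,45,75+0,360,600)
cv2.imwrite("pics/z1.png",np.hstack([np.vstack([A,c(s,245,280,55,25,440,200)]),c(t,290,150,45,75,360,600)]))
```

```text
(no output)
```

View pics/z1.png

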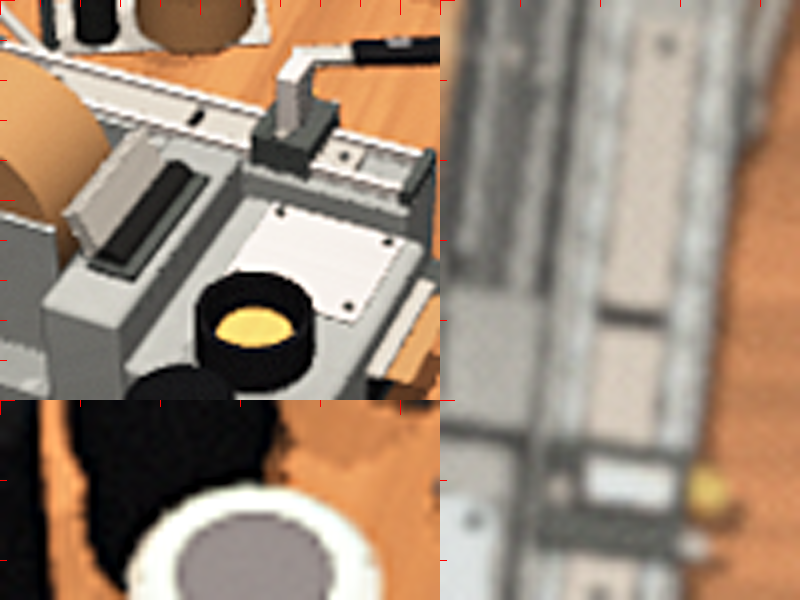

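Run:
```python
from h import *
import pickle
P=pickle.load(open("P0.pkl","rb"));s,t=P["side"],P["top"]
print("bottle",tri(s,(276.9,302.3),t,(166.8,240.6)))
print("well",tri(s,(283.75,227.5),t,(252.8,221.2)))
print("notch",tri(s,(268.8,179.3),t,(314,189.4)), atz(t,(314,189.4),.106),atz(s,(268.8,179.3),.106))
print("tabtop",atz(t,(313.8,210.4),.166))
print("tab base side", atz(s,(292,182.5),.126))
# rail direction: strip edges in top view, zoomed
for a,b in [((602,310),(665,315)),]: pass
print("strip mid far/near",atz(t,[(290+(666-440)/8,150+44/8),(290+(632-440)/8,150+315/8),(290+(600-440)/8,150+590/8)],.106))
# masks: refined by color; white bottle top
hsv=cv2.cvtColor(t["color"],cv2.COLOR_RGB2HSV)
for nm,p,box in (("top",t,(235,205,272,240)),("side",s,(262,210,305,250))):
    h=cv2.cvtColor(p["color"],cv2.COLOR_RGB2HSV);x0,y0,x1,y1=box;r=h[y0:y1,x0:x1]
    m=(r[...,2]<70);ys,xs=np.nonzero(m);print(nm,"dark",xs.min()+x0,xs.max()+x0,ys.min()+y0,ys.max()+y0)
    m=(r[...,1]>110)&(r[...,2]>130)&(abs(r[...,0].astype(int)-24)<10);ys,xs=np.nonzero(m);print("yellow",xs.mean()+x0,ys.mean()+y0,len(xs),xs.min()+x0,xs.max()+x0,ys.min()+y0,ys.max()+y0)
m=[m for m in masks_of(read_camera("top"),"water_bottle")]
def circ(c,z,r):a=np.linspace(0,6.283,24);return np.c_[c[0]+r*np.cos(a),c[1]+r*np.sin(a),0*a+z]
b=tri(s,(276.9,302.3),t,(166.8,240.6))[0];w=tri(s,(283.75,227.5),t,(252.8,221.2))[0]
ims=[]
for p,roi in ((s,(225,205,105,160)),(t,(150,205,120,60))):
    x,y,ww,hh=roi;k=3.75 if p is s else 3.3
    im=cv2.resize(p["color"][y:y+hh,x:x+ww,::-1],None,fx=k,fy=k,interpolation=cv2.INTER_CUBIC)
    for c,z,r in ((b,.15,.029),(b,0,.024),(w,.118,.034),(w,.118,.028)):
        q=(proj(p,circ(c,z,r))-[x-.5,y-.5])*k
        cv2.polylines(im,[np.round(q).astype(int)],True,(0,0,255),1)
    ims.append(cv2.copyMakeBorder(im,0,600-im.shape[0],0,0,0))
cv2.imwrite("pics/z2.png",np.hstack(ims)[:,:800])
```

```text
bottle (array([0.39981768, 0.26344603, 0.14559636]), np.float64(0.005179199218683968))
well (array([0.46002434, 0.03699887, 0.1146003 ]), np.float64(0.0047657788951447995))
notch (array([ 0.55497552, -0.13322434,  0.10361473]), np.float64(0.0036443965452687163)) [[ 0.55273318 -0.13331411  0.106     ]] [[ 0.55575714 -0.13017622  0.106     ]]
tabtop [[ 0.48514272 -0.12550169  0.166     ]]
tab base side [[ 0.48864658 -0.10987358  0.126     ]]
strip mid far/near [[ 0.65173597 -0.14496742  0.106     ]
 [ 0.55280493 -0.13331363  0.106     ]
 [ 0.4550924  -0.12281711  0.106     ]]
top dark 241 263 210 232
yellow 253.126213592233 220.60194174757282 103 246 259 215 227
side dark 262 298 211 249
yellow 283.04109589041093 231.46575342465752 146 274 292 227 236
```

View pics/z2.png

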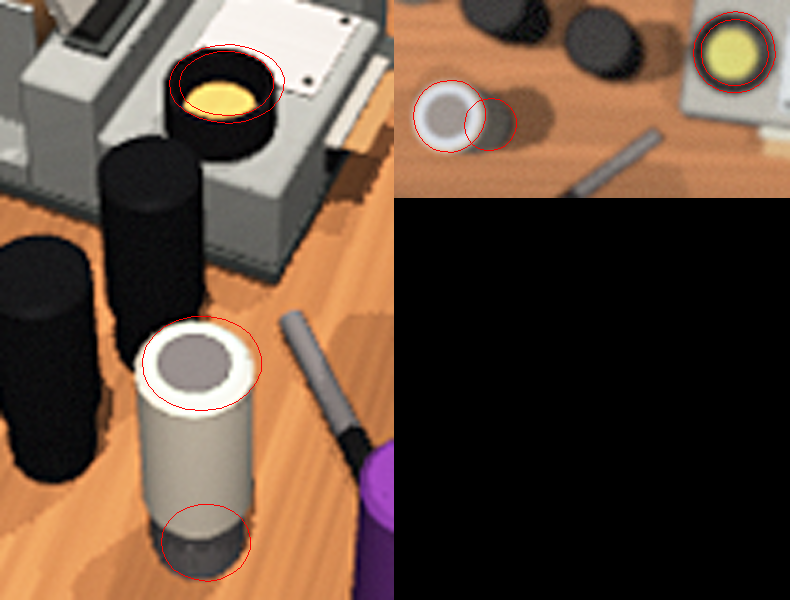

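Run:
```python
from h import *
import pickle
P=pickle.load(open("P0.pkl","rb"));s,t=P["side"],P["top"]
T=lambda x,y:(130+(x-1.25)/2.5,100+(y-1.25)/2.5)
S=lambda x,y:(90+x/2.05-.5,110+y/2.05-.5)
for n,u,v,z in (("bottle",T(92,351),S(384,397),.15),("black1",T(128,265),S(298,348),.15),("black2",T(208,296),S(360,293),.15),("purple",T(57,463),S(507,455),.15),("cleaner cap",T(28,221),S(205,405),.165),("well",T(307,302),(225-.5+218/3.75,205-.5+80/3.75),.118),("notch",(314-.5,189.4-.5),(268.8-.5,179.3-.5),.106)):
    print(n,"top",atz(t,u,z).round(4)[0,:2],"side",atz(s,v,z).round(4)[0,:2],"tri",[np.round(a,4) for a in tri(s,v,t,u)])
```

```text
bottle top [0.3989 0.2631] side [0.4007 0.2691] tri [array([0.4006, 0.2648, 0.1447]), np.float64(0.003)]
black1 top [0.4918 0.2295] side [0.4945 0.2392] tri [array([0.4954, 0.2321, 0.1415]), np.float64(0.0051)]
black2 top [0.4605 0.1424] side [0.4635 0.1548] tri [array([0.4644, 0.1446, 0.1392]), np.float64(0.0058)]
purple top [0.2807 0.2942] side [0.2839 0.2956] tri [array([0.2823, 0.2947, 0.1492]), np.float64(0.0034)]
cleaner cap top [0.5344 0.3357] side [0.5406 0.3358] tri [array([0.537 , 0.3364, 0.1662]), np.float64(0.0058)]
well top [0.4598 0.0378] side [0.4653 0.0363] tri [array([0.462 , 0.0383, 0.1202]), np.float64(0.005)]
notch top [ 0.5541 -0.1319] side [ 0.5576 -0.1318] tri [array([ 0.5558, -0.1315,  0.1063]), np.float64(0.0034)]
```

```bash
cat >> h.py <<'E'
from scipy.spatial.transform import Rotation as R
def plan(way,claw,start=None,step=.04,turn=7.0):
    """way: list of (xyz, yaw_y deg of tool y, tool down). prints rows"""
    s=status.read_state();p=np.array(s["tool_pos"]);r=R.from_rotvec(s["tcp_rot"]);out=[]
    for q,yaw in way:
        g=R.from_euler("z",yaw-90,degrees=True)*R.from_rotvec([np.pi,0,0]) # tool x at yaw+90, z down
        g=R.from_matrix(np.array([[-np.sin(np.radians(yaw)),np.cos(np.radians(yaw)),0],[np.cos(np.radians(yaw)),np.sin(np.radians(yaw)),0],[0,0,-1]]).T*1.0) if 0 else g
        yv=np.array([np.cos(np.radians(yaw)),np.sin(np.radians(yaw)),0]);zv=np.array([0,0,-1.]);g=R.from_matrix(np.c_[np.cross(yv,zv),yv,zv])
        q=np.array(q,float);n=max(1,int(np.ceil(max(np.linalg.norm(q-p)/step,(r.inv()*g).magnitude()*57.2958/turn)-1e-6)))
        for i in range(n):
            dr=(r.inv()*g).as_rotvec()/(n-i);ds=r.inv().apply(q-p)/(n-i)
            ar=np.round(np.degrees(dr),1);as_=np.round(ds,4);out.append([*ar.tolist(),*as_.tolist(),claw])
            p=p+r.apply(as_);r=r*R.from_rotvec(np.radians(ar))
    for i in range(0,len(out),8): print(str(out[i:i+8]).replace(" ",""))
    print("end",p.round(4))
E
python3 - <<'E'
from h import *
plan([((.47,-.30,.27),-30),((.48,0.0,.27),20),((.40,.266,.26),45)],1)
E
```

```text
[[0.0,0.0,-3.7,0.0314,-0.0216,-0.0035,1],[0.0,0.0,-3.7,0.0328,-0.0195,-0.0035,1],[0.0,0.0,-3.7,0.034,-0.0174,-0.0035,1],[0.0,0.0,-3.7,0.035,-0.0151,-0.0035,1],[0.0,0.0,-3.7,0.0359,-0.0129,-0.0035,1],[0.0,0.0,-3.7,0.0367,-0.0105,-0.0035,1],[0.0,0.0,-3.7,0.0372,-0.0081,-0.0035,1],[0.0,0.0,-3.7,0.0377,-0.0057,-0.0036,1]]
[[0.0,0.0,-3.8,0.038,-0.0033,-0.0035,1],[0.0,0.0,-3.7,0.0381,-0.0007,-0.0036,1],[0.0,0.0,-3.8,0.0381,0.0017,-0.0035,1],[0.0,0.0,-6.2,0.0331,-0.0177,-0.0,1],[0.0,0.0,-6.3,0.0348,-0.014,-0.0,1],[0.0,0.0,-6.2,0.0362,-0.0101,-0.0,1],[0.0,0.0,-6.3,0.037,-0.0061,-0.0,1],[-0.0,0.0,-6.2,0.0375,-0.002,-0.0,1]]
[[-0.0,0.0,-6.3,0.0374,0.0021,-0.0,1],[-0.0,0.0,-6.2,0.037,0.0062,-0.0,1],[-0.0,0.0,-6.3,0.0361,0.0101,-0.0,1],[-0.0,0.0,-3.6,0.0396,0.0023,0.0014,1],[-0.0,0.0,-3.6,0.0394,0.0048,0.0014,1],[-0.0,0.0,-3.6,0.039,0.0072,0.0014,1],[-0.0,0.0,-3.5,0.0385,0.0097,0.0014,1],[-0.0,0.0,-3.6,0.0378,0.012,0.0015,1]]
[[-0.0,0.0,-3.5,0.037,0.0143,0.0014,1],[-0.0,0.0,-3.6,0.0361,0.0166,0.0015,1]]
end [0.4001 0.266  0.26  ]
```

drive_tool --pt "0 0 -3.7 0.031 -0.022 -0.004 1" --pt "0 0 -3.7 0.033 -0.02 -0.004 1" --pt "0 0 -3.7 0.034 -0.017 -0.004 1" --pt "0 0 -3.7 0.035 -0.015 -0.004 1" --pt "0 0 -3.7 0.036 -0.013 -0.004 1" --pt "0 0 -3.7 0.037 -0.01 -0.004 1" --pt "0 0 -3.7 0.037 -0.008 -0.004 1" --pt "0 0 -3.7 0.038 -0.006 -0.004 1"

```text
time: 2.07
tool_pos: [0.4031, -0.3902, 0.2638]
tcp_rot: [2.859, 1.3, 0.0]
wrist_force: [1.2, -0.2, 0.1]
width: 0.997
grip_force: 0.0
```

drive_tool --pt "0 0 -3.7 0.038 -0.003 -0.003 1" --pt "0 0 -3.7 0.038 -0.001 -0.003 1" --pt "0 0 -3.7 0.038 0.002 -0.003 1" --pt "0 0 -6.2 0.033 -0.018 0 1" --pt "0 0 -6.2 0.035 -0.014 0 1" --pt "0 0 -6.2 0.036 -0.01 0 1" --pt "0 0 -6.2 0.037 -0.006 0 1" --pt "0 0 -6.2 0.0375 -0.002 0 1"

```text
time: 2.73
tool_pos: [0.4772, -0.1106, 0.2725]
tcp_rot: [2.199, 2.243, 0.001]
wrist_force: [0.7, 0.3, 0.1]
width: 1.0
grip_force: 0.0
```

drive_tool --pt "0 0 -6.2 0.037 0.002 0 1" --pt "0 0 -6.2 0.037 0.006 0 1" --pt "0 0 -6.2 0.036 0.01 0 1" --pt "0 0 -3.6 0.039 0.002 0.001 1" --pt "0 0 -3.6 0.039 0.005 0.001 1" --pt "0 0 -3.6 0.039 0.007 0.001 1" --pt "0 0 -3.6 0.038 0.01 0.001 1" --pt "0 0 -3.6 0.038 0.012 0.001 1"

```text
time: 3.4
tool_pos: [0.4263, 0.1905, 0.2676]
tcp_rot: [1.387, 2.818, 0.001]
wrist_force: [2.5, -0.0, 0.0]
width: 1.004
grip_force: 0.0
```

drive_tool --pt "0 0 -3.6 0.037 0.014 0.001 1" --pt "0 0 -3.6 0.036 0.017 0.001 1" --pt "0 0 0 0 0 0 1"

```text
time: 3.65
tool_pos: [0.4026, 0.2709, 0.2654]
tcp_rot: [-1.198, -2.902, -0.005]
wrist_force: [0.3, -0.2, 0.4]
width: 0.998
grip_force: 0.0
```

Run:
```python
from h import *
st=status.read_state();print(st["time"],st["tool_pos"],st["q"].round(3),st["wrist_force"])
tp=np.array(st["tool_pos"]);Rm=R.from_rotvec(st["tcp_rot"]).as_matrix();print(Rm.round(3).tolist())
ims=[]
for n,roi,k in (("side",(210,170,140,160),3.75),("top",(130,190,90,70),3)):
    p=read_camera(n);x,y,w,h=roi
    im=cv2.resize(p["color"][y:y+h,x:x+w,::-1],None,fx=k,fy=k,interpolation=3)
    b=[.400,.266]
    a=np.linspace(0,6.283,40);C=np.c_[b[0]+.029*np.cos(a),b[1]+.029*np.sin(a),0*a+.15]
    cv2.polylines(im,[np.round((proj(p,C)-[x-.5,y-.5])*k).astype(int)],True,(0,0,255),1)
    # expected open finger inner tip corners: 13mm back, +-42.5 y, +-11 x
    for sg in (1,-1):
        Q=np.array([tp+Rm@[dx,sg*yy,-.013] for dx,yy in ((-.011,.0425),(.011,.0425),(.011,.057),(-.011,.057))])
        cv2.polylines(im,[np.round((proj(p,Q)-[x-.5,y-.5])*k).astype(int)],True,(0,255,0),1)
    ims.append(cv2.copyMakeBorder(im,0,600-im.shape[0],0,0,0))
cv2.imwrite("pics/z3.png",np.hstack(ims)[:,:800])
```

```text
3.65 [0.40258193 0.2708681  0.26543588] [ 0.538 -0.123  1.953  0.004  1.31  -0.25 ] [ 0.31279007 -0.24345296  0.39366249]
[[-0.709, 0.706, -0.001], [0.706, 0.709, 0.004], [0.003, 0.002, -1.0]]
```

View pics/z3.png

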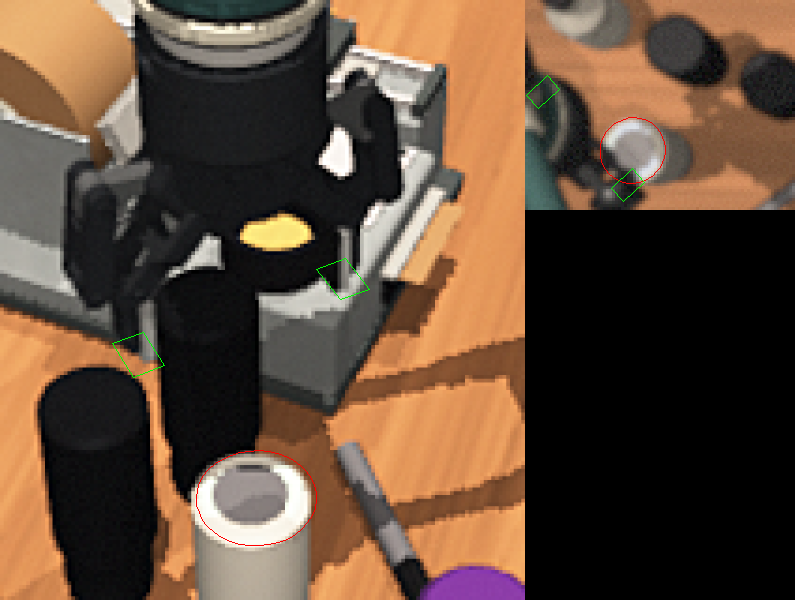

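The side view shows the open gripper above the bench, with the white bottle at crop (252,497). The overlay circle sits about 1.5 px to its right, and the finger outline is shifted the same way. That is camera bias, so the grasp target holds.

drive_tool --pt "0 0 0 -0.002 -0.005 0.03 1" --pt "0 0 0 0 0 0.04 1" --pt "0 0 0 0 0 0.04 1" --pt "0 0 0 0 0 0.04 1" --pt "0 0 0 0 0 0.02 1" --pt "0 0 0 0 0 0 1" --pt "0 0 0 0 0 0 0.6" --pt "0 0 0 0 0 0 0.4" --force 80

```text
time: 4.42
tool_pos: [0.4046, 0.26, 0.0971]
tcp_rot: [1.213, 2.896, 0.003]
wrist_force: [1.0, 0.7, 0.6]
width: 0.749
grip_force: 0.0
```

drive_tool --pt "0 0 0 0 0 0 0.4" --pt "0 0 0 0 0 0 0.4" --pt "0 0 0 0 0 0 0.4" --pt "0 0 0 0 0 0 0.4"

```text
time: 4.75
tool_pos: [0.4052, 0.2612, 0.0981]
tcp_rot: [1.21, 2.895, 0.007]
wrist_force: [2.0, -0.6, 6.6]
width: 0.658
grip_force: 86.3
```

Gripped, but about 7 mm off-centre across the pads, so I'll regrasp.

drive_tool --pt "0 0 0 0 0 0 1" --pt "0 0 0 0 0 0 1" --pt "0 0 0 0 0 0 1" --pt "0 0 0 0.007 0 0 1" --pt "0 0 0 0 0 0 1" --pt "0 0 0 0 0 0 1"

```text
time: 5.25
tool_pos: [0.3973, 0.2653, 0.095]
tcp_rot: [-1.21, -2.899, 0.001]
wrist_force: [0.3, -0.8, 0.5]
width: 0.998
grip_force: 0.0
```

Run:
```python
from h import *
st=status.read_state();print(st["time"],st["tool_pos"],R.from_rotvec(st["tcp_rot"]).as_matrix().round(4).tolist(),st["wrist_force"],st["width"])
```

```text
5.25 [0.39727078 0.26525765 0.0949809 ] [[-0.703, 0.7112, -0.0006], [0.7112, 0.703, -0.0003], [0.0002, -0.0007, -1.0]] [ 0.30800095 -0.79939923  0.4979897 ] 0.9979890107909827
```

drive_tool --pt "0 0 0 -0.001 0.002 0 1" --pt "0 0 0 0 0 0 0.7" --pt "0 0 0 0 0 0 0.5" --pt "0 0 0 0 0 0 0.5" --pt "0 0 0 0 0 0 0.5" --pt "0 0 0 0 0 0 0.5" --pt "0 0 0 0 0 0 0.5" --force 80

```text
time: 5.83
tool_pos: [0.4006, 0.2661, 0.0957]
tcp_rot: [1.212, 2.898, 0.002]
wrist_force: [0.1, 0.4, 2.0]
width: 0.663
grip_force: 86.0
```

drive_tool --pt "0 0 0 0 0 -0.02 0.5" --pt "0 0 0 0 0 -0.03 0.5" --pt "0 0 0 0 0 -0.04 0.5" --pt "0 0 0 0 0 -0.04 0.5" --pt "0 0 0 0 0 -0.03 0.5" --pt "0 0 0 0 0 0 0.5" --pt "0 0 0 0 0 0 0.5" --pt "0 0 0 0 0 0 0.5"

```text
time: 6.5
tool_pos: [0.3986, 0.2649, 0.253]
tcp_rot: [-1.211, -2.896, 0.005]
wrist_force: [-0.1, -0.3, -4.2]
width: 0.657
grip_force: 86.9
```

Run:
```python
from h import *
plan([((.462,.037,.265),60)],.5)
```

```text
[[-0.0,-0.0,-2.6,-0.0345,-0.0192,-0.002,0.5],[-0.0,-0.0,-2.6,-0.0335,-0.0207,-0.0019,0.5],[-0.1,-0.0,-2.5,-0.0326,-0.0222,-0.002,0.5],[-0.0,-0.0,-2.6,-0.0316,-0.0236,-0.002,0.5],[-0.1,-0.0,-2.5,-0.0305,-0.025,-0.002,0.5],[-0.0,-0.1,-2.6,-0.0293,-0.0263,-0.002,0.5]]
end [0.462 0.037 0.265]
```

drive_tool --pt "0 0 -2.6 -0.034 -0.019 -0.002 0.5" --pt "0 0 -2.6 -0.034 -0.021 -0.002 0.5" --pt "0 0 -2.6 -0.033 -0.022 -0.002 0.5" --pt "0 0 -2.6 -0.031 -0.024 -0.002 0.5" --pt "0 0 -2.6 -0.03 -0.025 -0.002 0.5" --pt "0 0 -2.6 -0.029 -0.026 -0.002 0.5" --pt "0 0 0 0 0 0 0.5" --pt "0 0 0 0 0 0 0.5"

```text
time: 7.17
tool_pos: [0.4613, 0.0364, 0.2639]
tcp_rot: [-0.814, -3.028, 0.003]
wrist_force: [0.5, 0.9, -4.8]
width: 0.655
grip_force: 87.4
```

drive_tool --pt "0 0 0 0 0 0 0.5" --pt "0 0 0 0 0 0 0.5"

```text
time: 7.33
tool_pos: [0.4615, 0.0394, 0.2652]
tcp_rot: [-0.805, -3.033, 0.001]
wrist_force: [0.0, 0.1, -4.2]
width: 0.662
grip_force: 87.4
```

Run:
```python
from h import *
st=status.read_state();print(st["time"],st["tool_pos"],R.from_rotvec(st["tcp_rot"]).as_matrix().round(4).tolist(),st["wrist_force"],st["width"])
tp=np.array(st["tool_pos"]);zb=tp[2]-.0957
a=np.linspace(0,6.283,60);circ=lambda c,z,r:np.c_[c[0]+r*np.cos(a),c[1]+r*np.sin(a),0*a+z]
ims=[]
for n,roi,k in (("side",(225,140,110,150),4),("top",(220,180,70,80),5)):
    p=read_camera(n);x,y,w,h=roi;cv2.imwrite(f"pics/{n}5.png",p["color"][:,:,::-1])
    im=cv2.resize(p["color"][y:y+h,x:x+w,::-1],None,fx=k,fy=k,interpolation=3)
    for c,z,r,col in (((.462,.037),.118,.034,(0,0,255)),(tp,zb,.024,(0,255,0)),(tp,zb+.034,.024,(0,255,0)),(tp,zb+.048,.029,(255,0,0))):
        cv2.polylines(im,[np.round((proj(p,circ(c,z,r))-[x-.5,y-.5])*k).astype(int)],True,col,1)
    ims.append(cv2.copyMakeBorder(im,0,600-im.shape[0],0,0,0))
cv2.imwrite("pics/z4.png",np.hstack(ims)[:,:800])
```

```text
7.3333 [0.4614852  0.03941229 0.26524858] [[-0.8683, 0.496, -0.0039], [0.496, 0.8683, 0.0005], [0.0036, -0.0016, -1.0]] [ 0.01510215  0.06359271 -4.23995029] 0.6615703637470935
```

View pics/z4.png

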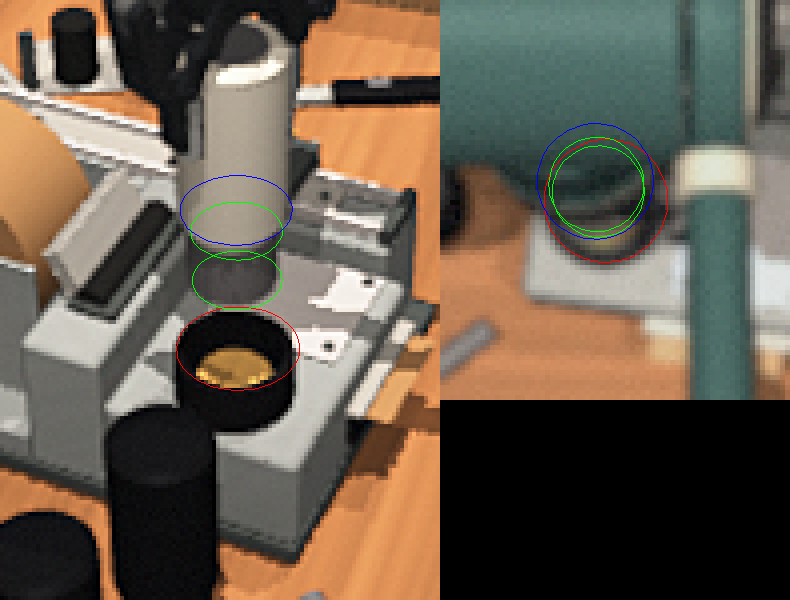

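Side view: the cap (crop 232,280) hangs over the well (236,345), aligned to about 1–2 mm. I'll lower it gently.

drive_tool --pt "0 0 0 0 -0.001 0.015 0.5" --pt "0 0 0 0 0 0.015 0.5" --pt "0 0 0 0 0 0.01 0.5" --pt "0 0 0 0 0 0.008 0.5" --pt "0 0 0 0 0 0.004 0.5" --pt "0 0 0 0 0 0.003 0.5" --pt "0 0 0 0 0 0 0.5"

```text
time: 8.02
tool_pos: [0.4622, 0.0379, 0.2119]
tcp_rot: [-0.806, -3.036, 0.0]
wrist_force: [-0.1, -0.3, -4.0]
width: 0.662
grip_force: 87.5
```

Run:
```python
from h import *
st=status.read_state();print(st["time"],st["tool_pos"],st["tool_pos"][2]-.0957,st["wrist_force"],st["torque"])
```

```text
8.0167 [0.46216641 0.03792855 0.2119058 ] 0.11620580361484385 [-0.123487   -0.31450961 -4.01015765] [-0.00806886 -0.00032001  0.00754703]
```

drive_tool --pt "0 0 0 0 0 0.004 0.5" --pt "0 0 0 0 0 0.004 0.5" --pt "0 0 0 0 0 0.004 0.5" --pt "0 0 0 0 0 0 0.5"

```text
time: 8.35
tool_pos: [0.4618, 0.0376, 0.1994]
tcp_rot: [-0.807, -3.035, 0.001]
wrist_force: [-0.2, 0.7, -4.1]
width: 0.656
grip_force: 87.5
```

drive_tool --pt "0 0 0 0 0 0.003 0.5" --pt "0 0 0 0 0 0.003 0.5" --pt "0 0 0 0 0 0 0.5" --pt "0 0 0 0 0 0 0.5"

```text
time: 8.68
tool_pos: [0.4627, 0.0376, 0.1948]
tcp_rot: [0.807, 3.035, 0.0]
wrist_force: [1.0, -0.3, 0.6]
width: 0.662
grip_force: 87.7
```

drive_tool --pt "0 0 0 0 0 0.003 0.5" --pt "0 0 0 0 0 0.002 0.5" --pt "0 0 0 0 0 0 0.5" --pt "0 0 0 0 0 0 0.5"

```text
time: 9.02
tool_pos: [0.4628, 0.0376, 0.1899]
tcp_rot: [0.807, 3.035, 0.0]
wrist_force: [-0.5, 0.2, 3.4]
width: 0.659
grip_force: 88.0
```

drive_tool --pt "0 0 0 0 0 0.002 0.5" --pt "0 0 0 0 0 0.002 0.5" --pt "0 0 0 0 0 0.001 0.5" --pt "0 0 0 0 0 0 0.5" --pt "0 0 0 0 0 0 0.5"

```text
time: 9.43
tool_pos: [0.463, 0.0376, 0.1855]
tcp_rot: [0.807, 3.035, 0.0]
wrist_force: [-1.9, -0.6, 7.7]
width: 0.662
grip_force: 88.8
```

drive_tool --pt "0 0 0 0 0 0.001 0.5" --pt "0 0 0 0 0 0.001 0.5" --pt "0 0 0 0 0 0 0.5" --pt "0 0 0 0 0 0 0.5"

```text
time: 9.77
tool_pos: [0.4633, 0.0375, 0.1854]
tcp_rot: [0.806, 3.034, 0.0]
wrist_force: [-5.0, -0.7, 18.0]
width: 0.656
grip_force: 89.8
```

drive_tool --pt "0 0 0 0 0 0 0.5" --pt "0 0 0 0 0 0 0.5" --pt "0 0 0 0 0 0 0.5" --pt "0 0 0 0 0 0 0.5" --pt "0 0 0 0 0 0 0.5" --pt "0 0 0 0 0 0 0.5" --pt "0 0 0 0 0 0 0.5" --pt "0 0 0 0 0 0 0.5"

```text
time: 10.43
tool_pos: [0.4633, 0.0375, 0.1854]
tcp_rot: [0.806, 3.034, 0.0]
wrist_force: [-4.3, -1.8, 17.9]
width: 0.657
grip_force: 89.8
```

drive_tool --pt "0 0 0 0 0 -0.002 0.5" --pt "0 0 0 0 0 -0.003 0.5" --pt "0 0 0 0 0 -0.003 0.5" --pt "0 0 0 0 0 -0.002 0.5" --pt "0 0 0 0 0 0 0.5" --pt "0 0 0 0 0 0 0.5"

```text
time: 10.93
tool_pos: [0.4626, 0.0377, 0.1921]
tcp_rot: [0.807, 3.036, 0.0]
wrist_force: [1.3, 0.0, 1.2]
width: 0.66
grip_force: 87.9
```

drive_tool --pt "0 0 0 0 0 -0.002 0.5" --pt "0 0 0 0 0 0 0.68" --pt "0 0 0 0 0 0 0.75" --pt "0 0 0 0 0 0 0.85" --pt "0 0 0 0 0 0 1" --pt "0 0 0 0 0 0 1" --pt "0 0 0 0 0 0 1"

```text
time: 11.52
tool_pos: [0.4622, 0.0377, 0.1941]
tcp_rot: [-0.807, -3.036, 0.0]
wrist_force: [-1.2, 0.0, -0.5]
width: 1.001
grip_force: 0.0
```

drive_tool --pt "0 0 0 0 0 -0.02 1" --pt "0 0 0 0 0 -0.03 1" --pt "0 0 0 0 0 -0.04 1" --pt "0 0 0 0 0 -0.03 1" --pt "0 0 0 0 0 0 1"

```text
time: 11.93
tool_pos: [0.466, 0.0378, 0.3222]
tcp_rot: [0.804, 3.024, 0.006]
wrist_force: [1.4, 0.8, 0.1]
width: 1.004
grip_force: 0.0
```

Run:
```python
from h import *
# tab centre estimate, both cameras: top view top-face px (313.3,209.9)
import pickle
P=pickle.load(open("P0.pkl","rb"));s,t=P["side"],P["top"]
print(atz(t,(313.3,209.9),.166))
plan([((.475,-.04,.31),25),((.487,-.124,.28),-6.4)],1)
```

```text
[[ 0.48644492 -0.1241611   0.166     ]]
[[0.1,0.1,5.9,-0.0077,-0.0105,0.0021,1],[0.1,0.1,5.9,-0.0088,-0.0097,0.002,1],[0.1,0.1,5.9,-0.0097,-0.0087,0.0021,1],[0.1,0.1,5.8,-0.0106,-0.0077,0.002,1],[0.1,0.0,5.9,-0.0113,-0.0065,0.0021,1],[0.0,0.1,5.8,-0.0119,-0.0054,0.002,1],[0.0,-0.0,6.3,-0.0162,-0.0049,0.006,1],[0.0,-0.0,6.3,-0.0167,-0.0031,0.006,1]]
[[0.0,-0.0,6.3,-0.0169,-0.0013,0.006,1],[0.0,-0.0,6.3,-0.017,0.0006,0.006,1],[0.0,-0.0,6.2,-0.0168,0.0024,0.006,1]]
end [ 0.487 -0.124  0.28 ]
```

drive_tool --pt "0 0 5.9 -0.008 -0.01 0.002 1" --pt "0 0 5.9 -0.009 -0.01 0.002 1" --pt "0 0 5.9 -0.01 -0.009 0.002 1" --pt "0 0 5.9 -0.011 -0.008 0.002 1" --pt "0 0 5.9 -0.011 -0.006 0.002 1" --pt "0 0 5.9 -0.012 -0.005 0.002 1" --pt "0 0 6.3 -0.016 -0.005 0.006 1" --pt "0 0 6.3 -0.017 -0.003 0.006 1"

```text
time: 12.6
tool_pos: [0.4772, -0.0747, 0.2899]
tcp_rot: [1.978, 2.44, 0.0]
wrist_force: [0.6, -0.2, -0.3]
width: 0.997
grip_force: 0.0
```

drive_tool --pt "0 0 6.3 -0.017 -0.001 0.006 1" --pt "0 0 6.3 -0.017 0.001 0.006 1" --pt "0 0 6.2 -0.017 0.002 0.006 1" --pt "0 0 0 0 0 0 1" --pt "0 0 0 0 0 0 1" --pt "0 0 0 0 0 0 1"

```text
time: 13.1
tool_pos: [0.4843, -0.1244, 0.2721]
tcp_rot: [-2.343, -2.092, -0.0]
wrist_force: [-0.1, -0.5, 0.1]
width: 1.0
grip_force: 0.0
```

Run:
```python
from h import *
st=status.read_state();tp=np.array(st["tool_pos"]);Rm=R.from_rotvec(st["tcp_rot"]).as_matrix()
print(st["time"],tp,np.degrees(np.arctan2(Rm[1,1],Rm[0,1])),Rm[:,2],st["q"].round(2))
ims=[]
u=np.array([np.cos(-.112),np.sin(-.112),0]);v=np.array([-u[1],u[0],0])
for n,roi,k in (("side",(215,130,105,150),4),("top",(230,150,110,80),3.4)):
    p=read_camera(n);x,y,w,h=roi
    im=cv2.resize(p["color"][y:y+h,x:x+w,::-1],None,fx=k,fy=k,interpolation=3)
    c=np.array([.488,-.124,.166]);Q=np.array([c+a*.007*u+b*.015*v for a,b in ((1,1),(1,-1),(-1,-1),(-1,1))])
    N=np.array([.5558,-.132,.106]);Q2=np.array([N+a*.00425*u+b*.012*v for a,b in ((1,1),(1,-1),(-1,-1),(-1,1))])
    for q in (Q,Q2): cv2.polylines(im,[np.round((proj(p,q)-[x-.5,y-.5])*k).astype(int)],True,(0,0,255),1)
    ims.append(cv2.copyMakeBorder(im,0,600-im.shape[0],0,0,0))
cv2.imwrite("pics/z6.png",np.hstack(ims)[:,:800])
```

```text
13.1 [ 0.48426423 -0.12440652  0.27211809] -6.4785686470492 [-4.46101002e-04  6.95558320e-04 -9.99999659e-01] [-0.3  -0.1   1.92  0.    1.32 -0.19]
```

View pics/z6.png

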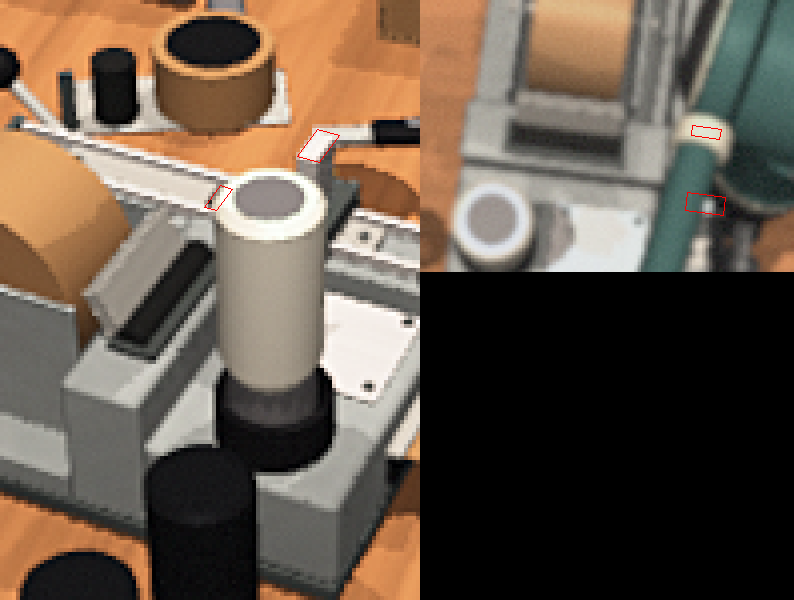

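The bottle stands upright in the well at side crop (270,280). The tab outline fits at (318,145). The gripper isn't in this crop, so I'll check where it projects.

Run:
```python
from h import *
st=status.read_state();tp=np.array(st["tool_pos"]);Rm=R.from_rotvec(st["tcp_rot"]).as_matrix()
p=read_camera("side");print(tp,proj(p,[tp,tp+Rm@[0,.0425,-.013],tp-Rm@[0,.0425,.013]]))
x,y,w,h=200,60,200,150;k=4
im=cv2.resize(p["color"][y:y+h,x:x+w,::-1],None,fx=k,fy=k,interpolation=3)
for sg in (1,-1):
    Q=np.array([tp+Rm@[dx,sg*yy,-.013] for dx,yy in ((-.011,.0425),(.011,.0425),(.011,.057),(-.011,.057))])
    cv2.polylines(im,[np.round((proj(p,Q)-[x-.5,y-.5])*k).astype(int)],True,(0,255,0),1)
u=np.array([np.cos(-.112),np.sin(-.112),0]);v=np.array([-u[1],u[0],0])
c=np.array([.488,-.124,.166]);Q=np.array([c+a*.007*u+b*.015*v for a,b in ((1,1),(1,-1),(-1,-1),(-1,1))])
cv2.polylines(im,[np.round((proj(p,Q)-[x-.5,y-.5])*k).astype(int)],True,(0,0,255),1)
cv2.imwrite("pics/z7.png",im)
```

```text
[ 0.48455131 -0.12411755  0.27262233] [[295.76758111 127.51387487]
 [278.55559839 118.66746548]
 [313.52013112 126.42640262]]
```

View pics/z7.png

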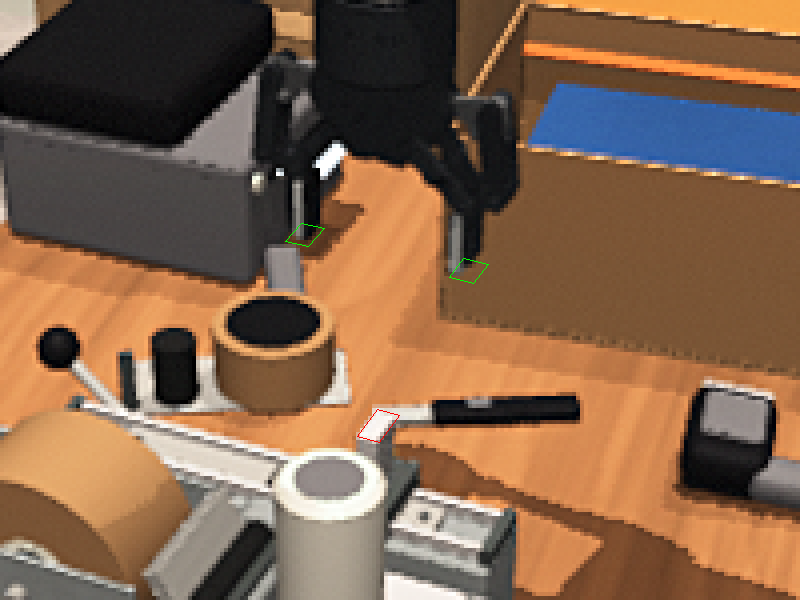

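The side view shows the open fingers at crop (305,235) and (465,270), astride the tab top (378,425). The finger outlines sit about 1 px right of the real fingers. That puts the tab at x ≈ 0.486, which agrees with the top camera. I'll descend.

drive_tool --pt "0 0 0 0 0.002 0.03 1" --pt "0 0 0 0 0 0.04 1" --pt "0 0 0 0 0 0.035 1" --pt "0 0 0 0 0 0.02 1" --pt "0 0 0 0 0 0.008 1" --pt "0 0 0 0 0 0 1" --pt "0 0 0 0 0 0 1" --pt "0 0 0 0 0 0 1" --force 30

```text
time: 13.92
tool_pos: [0.4882, -0.1254, 0.1416]
tcp_rot: [2.342, 2.089, 0.003]
wrist_force: [-0.0, 0.3, 1.3]
width: 0.999
grip_force: 0.0
```

Run:
```python
from h import *
st=status.read_state();tp=np.array(st["tool_pos"]);Rm=R.from_rotvec(st["tcp_rot"]).as_matrix()
print(st["time"],tp,np.degrees(np.arctan2(Rm[1,1],Rm[0,1])),st["wrist_force"])
p=read_camera("side");x,y,w,h=255,130,80,60;k=10
im=cv2.resize(p["color"][y:y+h,x:x+w,::-1],None,fx=k,fy=k,interpolation=3)
cv2.imwrite("pics/z8.png",im)
```

```text
13.9167 [ 0.48820572 -0.12536919  0.14155397] -6.541400249031155 [-0.01078345  0.26446037  1.29679325]
```

View pics/z8.png

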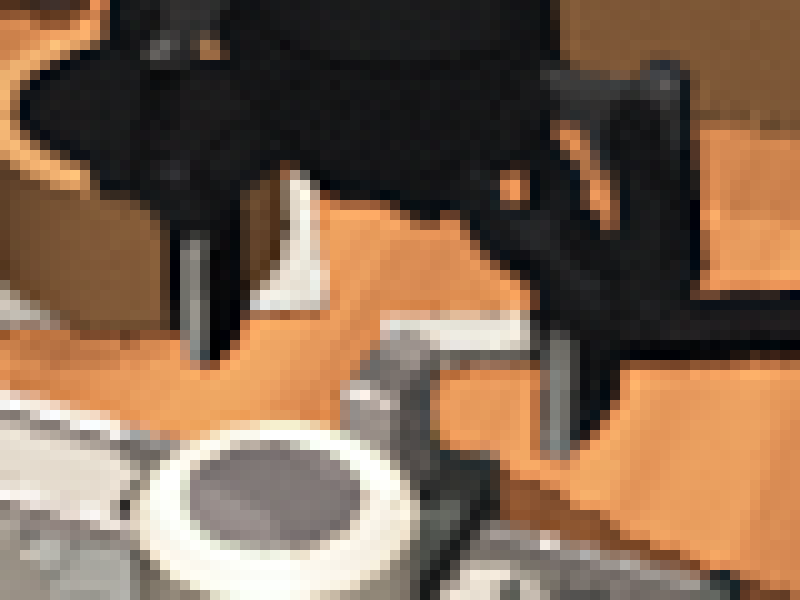

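The fingers straddle the tab: pads at crop x 195 and 560, tab at about 390. That means a 2 mm shift towards the front, and the tool needs to go a little lower.

drive_tool --pt "0 0 0 0 -0.002 0.006 1" --pt "0 0 0 0 0 0 0.7" --pt "0 0 0 0 0 0 0.4" --pt "0 0 0 0 0 0 0.25" --pt "0 0 0 0 0 0 0.15" --pt "0 0 0 0 0 0 0.05" --pt "0 0 0 0 0 0 0.05" --pt "0 0 0 0 0 0 0.05" --force 30

```text
time: 14.63
tool_pos: [0.4853, -0.125, 0.1337]
tcp_rot: [2.344, 2.089, 0.002]
wrist_force: [3.9, 0.9, 0.1]
width: 0.158
grip_force: 32.9
```

drive_tool --pt "0 0 0 0 0 0 0.05" --pt "0 0 0 0 0 0 0.05" --pt "0 0 0 0 0 0 0.05" --pt "0 0 0 0 0 0 0.05" --force 70

```text
time: 14.97
tool_pos: [0.4852, -0.125, 0.1338]
tcp_rot: [2.344, 2.09, 0.002]
wrist_force: [4.5, -0.2, 1.7]
width: 0.153
grip_force: 69.4
```

drive_tool --pt "0 0 0 0 0.006 0 0.05" --pt "0 0 0 0 0.01 0 0.05" --pt "0 0 0 0 0.01 0 0.05" --pt "0 0 0 0 0.01 0 0.05" --pt "0 0 0 0 0.008 0 0.05" --pt "0 0 0 0 0.006 0 0.05" --pt "0 0 0 0 0 0 0.05" --pt "0 0 0 0 0 0 0.05"

```text
time: 15.63
tool_pos: [0.5349, -0.1307, 0.1337]
tcp_rot: [2.344, 2.09, 0.001]
wrist_force: [3.4, 0.2, 2.3]
width: 0.155
grip_force: 69.7
```

drive_tool --pt "0 0 0 0 0.004 0 0.05" --pt "0 0 0 0 0.002 0 0.05" --pt "0 0 0 0 0.002 0 0.05" --pt "0 0 0 0 0 0 0.05" --pt "0 0 0 0 0 0 0.05"

```text
time: 16.05
tool_pos: [0.5414, -0.1314, 0.1338]
tcp_rot: [-2.344, -2.09, 0.001]
wrist_force: [-1.0, 0.5, 6.3]
width: 0.15
grip_force: 70.2
```

drive_tool --pt "0 0 0 0 0.002 0 0.05" --pt "0 0 0 0 0 0 0.05" --pt "0 0 0 0 0 0 0.05"

```text
time: 16.3
tool_pos: [0.5434, -0.1317, 0.1337]
tcp_rot: [-2.344, -2.09, 0.001]
wrist_force: [-0.4, 0.8, 6.5]
width: 0.153
grip_force: 70.2
```

drive_tool --pt "0 0 0 0 0.002 0 0.05" --pt "0 0 0 0 0.002 0 0.05" --pt "0 0 0 0 0 0 0.05" --pt "0 0 0 0 0 0 0.05"

```text
time: 16.63
tool_pos: [0.5474, -0.1321, 0.1337]
tcp_rot: [-2.344, -2.09, 0.001]
wrist_force: [-0.4, 1.4, 6.6]
width: 0.155
grip_force: 70.2
```

drive_tool --pt "0 0 0 0 0.001 0 0.05" --pt "0 0 0 0 0 0 0.05" --pt "0 0 0 0 0 0 0.05"

```text
time: 16.88
tool_pos: [0.5476, -0.1321, 0.1337]
tcp_rot: [-2.343, -2.089, 0.003]
wrist_force: [-3.1, 1.4, 7.4]
width: 0.153
grip_force: 70.4
```

drive_tool --pt "0 0 0 0 0.001 0 0.05" --pt "0 0 0 0 0 0 0.05" --pt "0 0 0 0 0 0 0.05"

```text
time: 17.13
tool_pos: [0.5486, -0.1322, 0.1337]
tcp_rot: [-2.343, -2.089, 0.003]
wrist_force: [-4.0, 0.6, 8.4]
width: 0.153
grip_force: 70.5
```

drive_tool --pt "0 0 0 0 0.001 0 0.05" --pt "0 0 0 0 0 0 0.05" --pt "0 0 0 0 0 0 0.05"

```text
time: 17.38
tool_pos: [0.5501, -0.1324, 0.1337]
tcp_rot: [-2.344, -2.09, 0.002]
wrist_force: [-1.0, 0.8, 6.4]
width: 0.153
grip_force: 70.3
```

drive_tool --pt "0 0 0 0 0.001 0 0.05" --pt "0 0 0 0 0 0 0.05" --pt "0 0 0 0 0 0 0.05"

```text
time: 17.63
tool_pos: [0.5514, -0.1325, 0.1337]
tcp_rot: [-2.345, -2.09, 0.001]
wrist_force: [-0.1, -0.4, 6.4]
width: 0.155
grip_force: 70.2
```

drive_tool --pt "0 0 0 0 0.001 0 0.05" --pt "0 0 0 0 0 0 0.05" --pt "0 0 0 0 0 0 0.05"

```text
time: 17.88
tool_pos: [0.5528, -0.1327, 0.1338]
tcp_rot: [2.345, 2.09, -0.0]
wrist_force: [0.5, 0.7, 5.4]
width: 0.151
grip_force: 70.1
```

drive_tool --pt "0 0 0 0 0.001 0 0.05" --pt "0 0 0 0 0 0 0.05" --pt "0 0 0 0 0 0 0.05"

```text
time: 18.13
tool_pos: [0.5546, -0.1329, 0.1338]
tcp_rot: [2.344, 2.09, 0.001]
wrist_force: [2.8, 0.8, 4.6]
width: 0.152
grip_force: 69.9
```

drive_tool --pt "0 0 0 0 0.001 0 0.05" --pt "0 0 0 0 0 0 0.05" --pt "0 0 0 0 0 0 0.05"

```text
time: 18.38
tool_pos: [0.5548, -0.1329, 0.1337]
tcp_rot: [-2.345, -2.09, 0.0]
wrist_force: [-0.2, 0.3, 6.2]
width: 0.154
grip_force: 70.2
```

drive_tool --pt "0 0 0 0 0.001 0 0.05" --pt "0 0 0 0 0 0 0.05" --pt "0 0 0 0 0 0 0.05" --pt "0 0 0 0 0 0 0.05"

```text
time: 18.72
tool_pos: [0.5549, -0.1329, 0.1338]
tcp_rot: [-2.344, -2.089, 0.002]
wrist_force: [-3.3, 2.3, 8.6]
width: 0.152
grip_force: 70.5
```

drive_tool --pt "0 0 0 0 0.001 0 0.05" --pt "0 0 0 0 0 0 0.05" --pt "0 0 0 0 0 0 0.05" --pt "0 0 0 0 0 0 0.05"

```text
time: 19.05
tool_pos: [0.5551, -0.133, 0.1337]
tcp_rot: [-2.343, -2.089, 0.004]
wrist_force: [-6.0, 1.6, 9.9]
width: 0.154
grip_force: 70.7
```

The ball has seated: 3 mm of command produced no more travel and the resistance rises. I'll back off to zero side force and hold.

drive_tool --pt "0 0 0 0 -0.001 0 0.05" --pt "0 0 0 0 -0.001 0 0.05" --pt "0 0 0 0 0 0 0.05" --pt "0 0 0 0 0 0 0.05" --pt "0 0 0 0 0 0 0.05" --pt "0 0 0 0 0 0 0.05"

```text
time: 19.55
tool_pos: [0.5547, -0.1329, 0.1337]
tcp_rot: [-2.345, -2.09, 0.0]
wrist_force: [0.0, 1.5, 7.2]
width: 0.158
grip_force: 70.3
```

Run:
```python
from h import *
st=status.read_state();print(st["time"],st["tool_pos"],st["wrist_force"],st["grip_force"],np.abs(st["joint_vel"]).max())
ims=[]
for n,roi,k in (("side",(225,130,110,150),4),("top",(215,150,110,80),3.2)):
    p=read_camera(n);x,y,w,h=roi
    im=cv2.resize(p["color"][y:y+h,x:x+w,::-1],None,fx=k,fy=k,interpolation=3)
    ims.append(cv2.copyMakeBorder(im,0,600-im.shape[0],0,0,0))
cv2.imwrite("pics/z9.png",np.hstack(ims)[:,:800])
```

```text
19.55 [ 0.55472972 -0.13294511  0.13373946] [2.36132414e-03 1.49280954e+00 7.19151263e+00] 70.27010321617126 0.002486800632617882
```

View pics/z9.png

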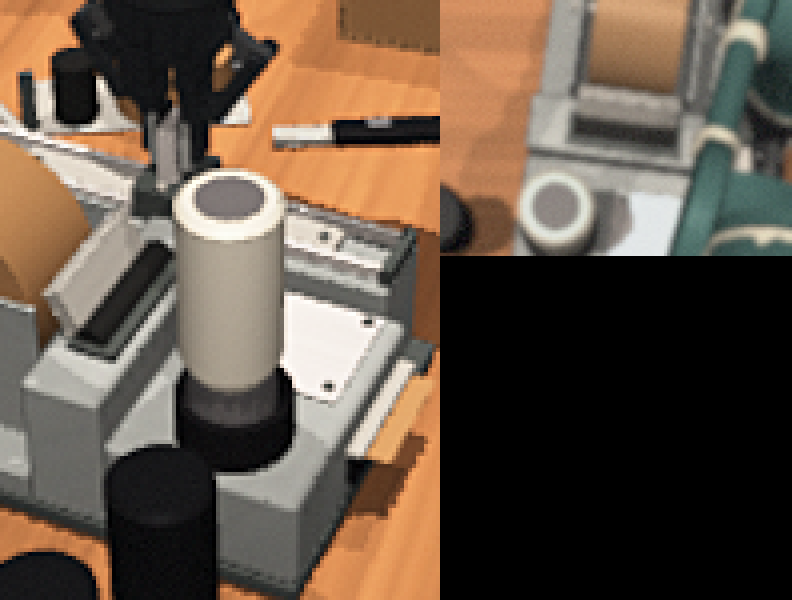

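The tab is gripped at side crop (170,150), still and free of side load. The bottle stands in the well at (232,280) and the other items are undisturbed, so I'm handing in.

```bash
python3 -c "
from workcell import workorder
print(workorder.finish_job())"
```

```text
the job is handed in; nothing more can be done
None
```

The job is handed in: I pressed the water bottle down until the valve bottomed, held it there about 0.7 s and left it standing in the well, and the arm now holds the stop's tab still, with its ball in the notch.

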